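# Empty the parts cups and nest them

## Task

Clear up after a spectacle repair: take the inspection torch out of the orange cup and stand it, lens up, in the green holder pot. Nest the orange and blue cups, in either order, fully home into the grey cup so that all three make one straight upright stack on the black round mat. Do not let the torch fall over, do not knock over a cup, and leave the other things on the bench where they are.

Things in the scene. Friction and masses are not known exactly. Their poses are not given: they have to be found in the camera images.
- grey_cup: bare aluminium (grey) cup, loose, standing on the black mat from the start. Sizes in mm. Conical, weighted base: height 80, outer diameter 36 at foot, 64 at rim, wall 3, inner floor 30 above the foot (inner diameter 40 there, 58 at mouth). Nested fully home, a cup stands on the inner floor of the one below, 30 higher. Origin: centre of the foot's underside; z to the mouth.
- orange_cup: orange cup, loose, standing on the bench; the torch stands in it at the start. Same shape as the grey cup. Conical, weighted base: height 80, outer diameter 36 at foot, 64 at rim, wall 3, inner floor 30 above the foot (inner diameter 40 there, 58 at mouth). Nested fully home, a cup stands on the inner floor of the one below, 30 higher. Origin: centre of the foot's underside; z to the mouth.
- blue_cup: blue cup, loose, standing empty on the bench. Same shape as the grey cup. Conical, weighted base: height 80, outer diameter 36 at foot, 64 at rim, wall 3, inner floor 30 above the foot (inner diameter 40 there, 58 at mouth). Nested fully home, a cup stands on the inner floor of the one below, 30 higher. Origin: centre of the foot's underside; z to the mouth.
- torch: inspection torch, a plain cylinder of diameter 26 and length 150 mm, black barrel with a yellow head at the lens end; at the start it stands upright on its flat tail on the inner floor of the orange cup, so its lens is 180 above the bench. Origin: centre of the flat tail end; z along the torch to the lens.
- pot: green holder pot fixed to the bench: round, height 80, outer diameter 54 (foot flange 72 wide, 4 high), inner diameter 48, inner floor 5 above the bench. Origin: centre of its underside; z up.
- mat: black round rubber mat fixed to the bench, diameter 90, 4 thick. Origin: centre of its underside; z up.
- pliers: bystander: small pliers with blue handles lying flat, 155 long, 60 wide, 12 high; origin on the bench below their middle, x along them to the jaws (mm)
- calculator: bystander: grey pocket calculator lying flat, 130 x 85 x 15; origin under its centre, x along its length (mm)
- rinse_bottle: bystander: pink bottle with white cap, diameter 70, height 130; origin under its centre (mm)
- spray_can: bystander: red can, diameter 48, height 100; origin under its centre (mm)
- spectacles: bystander: brown spectacles lying flat, front 125 wide, side arms 110 long towards -x of their frame, 6 high; origin under the bridge (mm)
- screwdriver: bystander: blue-handled screwdriver lying on the bench, 160 long, about 25 high; x along it to the tip (mm)

How it is judged:
By the outcome, as a careful person would: the job done as asked, in the order asked, and still so for the second after the job is handed in, with the robot touching nothing.
It also fails if it takes over 72 s, if anything falls off the work surface, if the arm or the gripper's body presses on something with over 40 N, if the wrist force passes 120 N, or if a joint passes its speed limit or range.

## Robot

A 6-joint arm with a two-finger parallel gripper is mounted at the origin on the work surface. World frame = base frame: x ahead of the robot, y to its left, z up, the work surface at z = 0. Lengths are in mm, angles in degrees, forces in N, time in s.
With the tool pointing down it reaches from about 300 to 875 mm from the base axis. Payload 6.4 kg.
Tool frame: the origin (TCP) lies midway between the tips of the shut fingers; the grasp point (between the pads) lies 19 mm behind it (robot.tcp_to_grasp is the distance from the TCP to the grasp point, in mm); z points along the fingers, y is the line along which they close (so a half turn about z gives the same grasp; the last joint's range is limited). The gripper opens to 85 mm and grips with 20 to 120 N. Pads are 22 mm wide; open, the fingers measure 114 mm over their backs; the gripper's body (76 mm by 85 mm) begins 54 mm behind the grasp point. The pads swing forward as they close: fully open they stand 13 mm farther back than shut.
Start: joints at [-88.367, 10.359, 92.074, -0, 77.567, -11.82], TCP at [133.788, -559.233, 231.288] pointing down, gripper open.
Joint ranges: [-171.53, 171.53], [-51.25, 118.39], [17.06, 147.69], [-65.23, 245.23], [0, 150.52], [-178.68, 178.68]. Speed limits (degrees/s): [147.25, 147.25, 172.46, 180, 180, 180].

## Interface

Orientations are given as [roll, pitch, yaw] about the fixed x, y, z axes, in that order (R = Rz(yaw) Ry(pitch) Rx(roll)).
In Python, from bench import robot, imaging, order gives the robot as it stands.
- The arm moves only by the tool jog_arm, never from a script. Its argument "commands" is a list that holds one entry, the list of rows, each a list of 6 numbers: the shift along the tool's x, y, z scaled (see below), then the turn, a rotation vector about the tool's x, y, z scaled (see below). In form: [[[x, y, z, ax, ay, az], ...]]. A call has 1 to 20 rows; each row is the pose to reach, as a shift and turn from the pose commanded when the call began, along the tool's axes at that moment, turning the shorter way round; what a row does not reach only later rows make up. The controller multiplies each number of a shift by 0.3 m and each number of a turn by pi rad. A row lasts 1/8 s, in which the tool goes at most 62.5 mm and 10.7 degrees, less where a joint would pass 70% of its speed; a pose out of reach is approached as far as the arm can. A call with a number of a shift or a turn outside -1 to 1 is refused whole. A call with a gripper value outside its range is refused whole. "jaw" is the closure, from -1 (fully open) to 1 (shut), set as the call begins (left out, the last holds). The fingers move at their own pace and stop on an object; "force" is the grip in N (left out, the last holds). Time passes only in rows, so rows that repeat a pose let the fingers close. It gives the time, the measured TCP pose, the force, the opening and the grip force at its end, in the units of the state.
- robot.read_state(): the state, without advancing time (a new reading comes with each control period).
- imaging.grab_frame(name): name is "scene" or "top" or "wrist"; returns the picture (480x640x3 uint8, red, green, blue); there is no depth.
- imaging.get_calibration(name): a dict with "fx", "fy", "cx", "cy" (pixels), "distortion" ([k1, k2, p1, p2, k3] as OpenCV has them; the pictures are not rectified), "eye" and "orientation" of the camera in the world; the wrist camera has in their place "T_tool_cam" (4x4, takes a point from camera to tool coordinates, whose origin is the TCP and whose axes are the flange's). Camera axes: x right, y up, looking along -z (the intrinsics and any distortion apply to the point x, -y, -z); pixel columns grow to the right and rows downward; lengths in mm; the calibration is good to about 2 mm. A picture is of the moment at which its call begins: read the wrist's pose just before it. get_calibration takes no time and is no camera call.
- order.hand_in(): hands the job in; it is judged then, once.
The state is a dict: "time": time; "joints": joint angles; "dq": joint speeds; "effort": joint torques, N m; "tool_pos": TCP position; "tcp_rot": TCP orientation; "ft_force": force on the tool from outside, world axes, zero at the start; "wrist_torque": the same for the moment, N m; "width": finger opening in mm; "grasp_force": force on a finger pad.
Only numpy, scipy, OpenCV 4.12 (cv2) and the standard library are available. Lean on these libraries where they do the work, as an engineer would, in place of code of your own. Each camera call takes 0.05 s, during which the arm holds its last target. There are 200 camera calls.

## Working session

There is one attempt and no reset: what is moved stays moved. The work goes in short steps, Python scripts to look and compute and a tool call to move; the robot and the scene stay as the last step left them, time stands still between calls to the robot, and variables do not carry over. Pictures are saved under pics/ and viewed, at most 10 in all, crops included, and the job is handed in when it is done.

Besides the shell and the picture viewer there is one more tool, called after "Call:" by a JSON object that holds its "api" and its "payload". jog_arm: Moves the arm, as the interface text tells. Its arguments: {"type":"object","properties":{"commands":{"type":"array"},"jaw":{"type":"number"},"force":{"type":"number"}},"required":["commands"]}

```bash
mkdir -p pics; ls; python3 - <<'E'
from bench import robot, imaging, order
import cv2
for n in("scene","top","wrist"):
    c=imaging.get_calibration(n);print(n,c)
    if n!="wrist": cv2.imwrite(f"pics/{n}0.png",imaging.grab_frame(n)[:,:,::-1])
print(robot.read_state())
E
```

```text
pics
scene {'fx': 446.7512171602775, 'fy': 446.7512171602775, 'cx': 315.08198519761385, 'cy': 241.77378453828553, 'distortion': array([-0.04167173,  0.        ,  0.        ,  0.        ,  0.        ]), 'eye': array([1096.70333467,  156.0818197 ,  970.06046617]), 'orientation': array([ 30.37848569,  -0.69185591, 108.3426875 ])}
top {'fx': 554.1341410351489, 'fy': 554.1341410351489, 'cx': 315.3273408584841, 'cy': 246.45424443868345, 'distortion': array([-0.06229936,  0.        ,  0.        ,  0.        ,  0.        ]), 'eye': array([ 372.40088146,   -5.65090278, 1184.37009283]), 'orientation': array([ 11.21297154,  -0.59242743, -89.76513987])}
wrist {'fx': 394.7245758149328, 'fy': 394.7245758149328, 'cx': 319.46446506988946, 'cy': 233.20879748305452, 'distortion': array([-0.0460913,  0.       ,  0.       ,  0.       ,  0.       ]), 'T_tool_cam': array([[-5.27761522e-04,  9.48476926e-01,  3.16845769e-01,
         8.18024086e+01],
       [ 9.99999573e-01,  7.40809419e-04, -5.51938390e-04,
        -1.22579365e-01],
       [-7.58223158e-04,  3.16845343e-01, -9.48476913e-01,
        -1.41971755e+02],
       [ 0.00000000e+00,  0.00000000e+00,  0.00000000e+00,
         1.00000000e+00]])}
{'time': 0.1, 'joints': array([-8.83674691e+01,  1.03986972e+01,  9.21245510e+01, -6.07151878e-04,
        7.75663971e+01, -1.18190433e+01]), 'dq': array([ 0.03468199, -0.08772173, -0.1129621 , -0.01334492, -0.02815556,
       -0.04735483]), 'effort': array([ 3.40238421e-04, -4.45876086e+01, -3.52239311e+01, -2.58449982e-04,
        4.20284166e-03,  1.10734112e-05]), 'tool_pos': array([ 133.76876328, -558.73017642,  230.47542907]), 'tcp_rot': array([-1.79912134e+02, -1.77811226e-02,  1.34516918e+01]), 'ft_force': array([-0.06999646, -0.17058906,  0.18788317]), 'wrist_torque': array([-0.02164864, -0.04728587,  0.03750835]), 'grasp_force': 0.0, 'width': 85.43688548283251}
```

View pics/scene0.png

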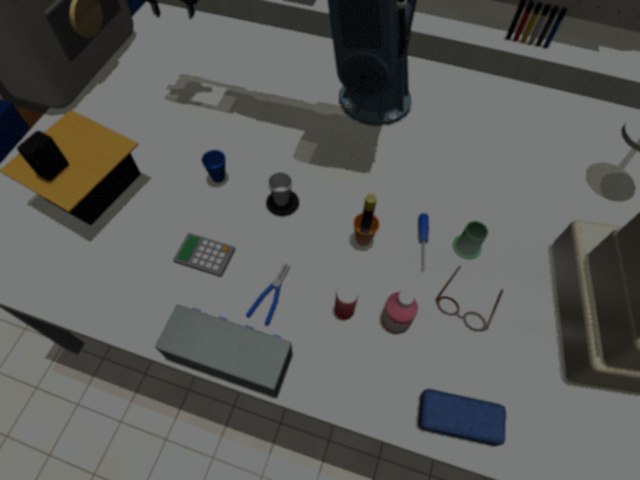

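View pics/top0.png

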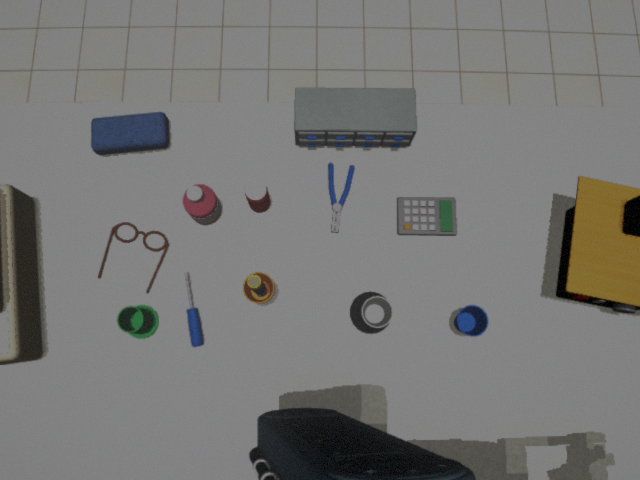

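The scene view shows the orange cup and torch at (366,225), the grey cup on its mat at (282,190), the blue cup at (215,165) and the pot at (470,240). In the top view they're at (258,288), (374,312), (470,320) and (138,321). I'll take enlarged crops next.

```bash
cat > h.py <<'E'
import numpy as np, cv2
from scipy.spatial.transform import Rotation as R
from bench import robot, imaging
def rt(rpy): return R.from_euler('xyz',rpy,degrees=True).as_matrix()
def ray(name,uv,state=None):
    c=imaging.get_calibration(name)
    K=np.array([[c['fx'],0,c['cx']],[0,c['fy'],c['cy']],[0,0,1]])
    p=cv2.undistortPoints(np.array([[uv]],float),K,c['distortion'])[0,0]
    d=np.array([p[0],-p[1],-1])
    if name=='wrist':
        T=c['T_tool_cam'];Rt=rt(state['tcp_rot'])
        return state['tool_pos']+Rt@T[:3,3],Rt@T[:3,:3]@d
    return c['eye'],rt(c['orientation'])@d
def plane(name,uv,z,s=None):
    e,d=ray(name,uv,s); return (e+d*(z-e[2])/d[2])[:2]
def proj(name,P,s=None):
    c=imaging.get_calibration(name); P=np.atleast_2d(P).astype(float)
    if name=='wrist':
        T=c['T_tool_cam'];Rt=rt(s['tcp_rot']);e=s['tool_pos']+Rt@T[:3,3];M=Rt@T[:3,:3]
    else: e=c['eye'];M=rt(c['orientation'])
    q=(P-e)@M; q=q*[1,-1,-1]
    K=np.array([[c['fx'],0,c['cx']],[0,c['fy'],c['cy']],[0,0,1]])
    return cv2.projectPoints(q,np.zeros(3),np.zeros(3),K,c['distortion'])[0][:,0]
def tri(obs):
    A=np.zeros((3,3));b=np.zeros(3)
    for o in obs:
        e,d=ray(*o);d=d/np.linalg.norm(d);Q=np.eye(3)-np.outer(d,d);A+=Q;b+=Q@e
    X=np.linalg.solve(A,b)
    return X,[np.linalg.norm(np.cross(X-ray(*o)[0],ray(*o)[1]/np.linalg.norm(ray(*o)[1]))) for o in obs]
def circ(x,y,z,r,n=72):
    a=np.linspace(0,2*np.pi,n); return np.c_[x+r*np.cos(a),y+r*np.sin(a),0*a+z]
E
python3 - <<'E'
import cv2,numpy as np
s=cv2.imread('pics/scene0.png');t=cv2.imread('pics/top0.png')
def crop(i,u,v):
    o=cv2.resize(i[v-25:v+25,u-25:u+25],(200,200),interpolation=cv2.INTER_CUBIC)
    o=cv2.convertScaleAbs(o,alpha=2)
    for k in range(0,50,10):
        cv2.line(o,(k*4,0),(k*4,4),(0,0,255),1);cv2.line(o,(0,k*4),(4,k*4),(0,0,255),1)
    return o
a=np.hstack([crop(t,*p) for p in((260,288),(138,321),(374,312),(470,320))])
b=np.hstack([crop(s,*p) for p in((366,220),(470,240),(282,192),(215,165))])
cv2.imwrite('pics/crops.png',np.vstack([a,b]))
E
```

```text
(no output)
```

View pics/crops.png

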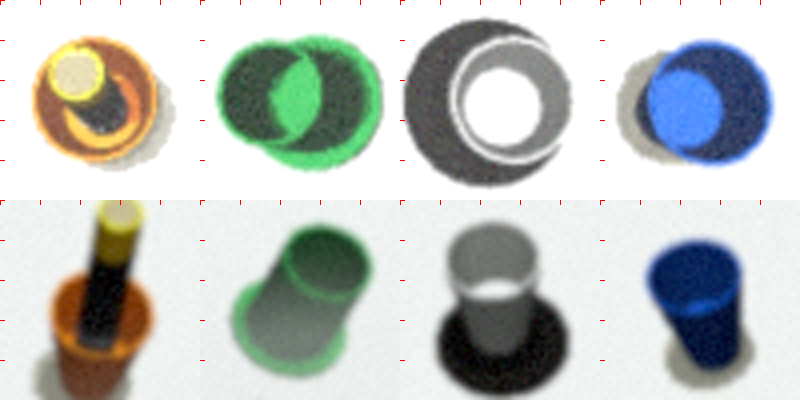

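The enlarged crops show clear rim ellipses in both views. I'll triangulate the rim and torch-top centres from them.

```bash
python3 - <<'E'
from h import *
for n,t,s in(("orange rim",(258.9,287.5),(366.75,224.4)),("torch top",(254,281),(371.2,198)),("pot rim",(130.5,319.25),(476.8,231)),("grey rim",(376.75,312),(280.2,182.2)),("blue rim",(472.5,320.75),(213.5,159.7))):
    X,r=tri([("top",t),("scene",s)]);h={"t":180,"p":80,"g":84}.get(n[0],80)
    print(n,X.round(1),np.round(r,1),"top@",plane("top",t,h).round(1),"sc@",plane("scene",s,h).round(1))
print("mat",plane("top",(371,312.6),4),"pot flange",plane("top",(141.75,321.75),4))
for n,t in dict(pl_jaw=(335,230),sd_tip=(187,272),sd_end=(197,345),can=(258,195),bot=(200,200)).items(): print(n,plane("top",t,10).round(),plane("top",t,100).round())
E
```

```text
orange rim [507.6  99.9  70.2] [2.6 2.6] top@ [506.9  96.5] sc@ [513.4 103. ]
torch top [506.9  98.5 175.7] [1.7 1.7] top@ [506.6  96.4] sc@ [509.7 100.5]
pot rim [441.8 355.3  72.2] [1.8 1.8] top@ [441.5 350.9] sc@ [446.9 355.5]
grey rim [ 459.1 -138.1   75.6] [1.5 1.5] top@ [ 458.8 -138.5] sc@ [ 464.8 -133.8]
blue rim [ 442.1 -331.6   70.6] [1.9 1.9] top@ [ 442.1 -330.7] sc@ [ 448.8 -324.6]
mat [ 463.7686336  -135.89610446] pot flange [441.2200325  350.97660562]
pl_jaw [642. -59.] [621. -55.]
sd_tip [548. 258.] [534. 238.]
sd_end [394. 230.] [392. 212.]
can [720. 110.] [693. 101.]
bot [708. 237.] [682. 219.]
```

The triangulated heights come out 5–8 mm low, which fits the calibration scatter. I'll refine with the wrist camera, flying over the cups on the way.

Call:
{"api": "jog_arm", "payload": {"commands": [[[0.946,-0.802,-0.233,0,0,0.0747],[0.946,-0.802,-0.233,0,0,0.0747],[0.946,-0.802,-0.233,0,0,0.0747],[0.946,-0.802,-0.233,0,0,0.0747],[0.946,-0.802,-0.233,0,0,0.0747],[0.946,-0.802,-0.233,0,0,0.0747],[0.946,-0.802,-0.233,0,0,0.0747],[0.946,-0.802,-0.233,0,0,0.0747],[0.946,-0.802,-0.233,0,0,0.0747],[0.946,-0.802,-0.233,0,0,0.0747]]], "jaw": -1}}

```text
time: 1.35
tool_pos: [353.0, -260.2, 300.7]
tcp_rot: [-180.0, 0.0, -0.1]
ft_force: [-0.2, -0.1, -0.3]
width: 85.7
grasp_force: 0.0
```

```bash
cat > v.py <<'E'
import sys,pickle
from h import *
n=sys.argv[1]; s=robot.read_state(); im=imaging.grab_frame("wrist")
pickle.dump((s,im),open(f"{n}.pkl","wb")); cv2.imwrite(f"pics/{n}.png",cv2.convertScaleAbs(im[:,:,::-1],alpha=1.6))
print(s['time'],s['tool_pos'].round(1),s['tcp_rot'].round(2),s['joints'].round(1))
E
python3 v.py w1
```

```text
1.35 [ 353.  -260.2  300.7] [-1.7996e+02  5.0000e-02 -1.4000e-01] [-52.  -11.  105.3  -0.   85.8  38.2]
```

Call:
{"api": "jog_arm", "payload": {"commands": [[[0.333,-0.967,0,0,0,0],[0.333,-0.967,0,0,0,0],[0.333,-0.967,0,0,0,0],[0.333,-0.967,0,0,0,0],[0.333,-0.967,0,0,0,0],[0.333,-0.967,0,0,0,0],[0.333,-0.967,0,0,0,0],[0.333,-0.967,0,0,0,0]]]}}

```text
time: 2.4
tool_pos: [453.6, 29.4, 301.1]
tcp_rot: [180.0, 0.0, -0.1]
ft_force: [0.8, 0.0, 0.1]
width: 85.5
grasp_force: 0.0
```

```bash
python3 v.py w2
```

```text
2.4 [453.6  29.4 301.1] [ 1.7999e+02  2.0000e-02 -1.4000e-01] [-11.3  -8.8 103.4  -0.   85.4  78.8]
```

Call:
{"api": "jog_arm", "payload": {"commands": [[[0,-0.667,0,0,0,0],[0,-0.667,0,0,0,0],[0,-0.667,0,0,0,0],[0,-0.667,0,0,0,0],[0,-0.667,0,0,0,0],[0,-0.667,0,0,0,0]]]}}

```text
time: 3.2
tool_pos: [454.1, 229.2, 301.2]
tcp_rot: [180.0, 0.0, -0.1]
ft_force: [0.6, -0.1, 1.0]
width: 85.3
grasp_force: 0.0
```

```bash
python3 v.py w3; python3 -c "
import cv2,numpy as np
a=[cv2.resize(cv2.imread(f'pics/w{i}.png'),(400,300),interpolation=cv2.INTER_AREA) for i in(1,2,3)]
cv2.imwrite('pics/w123.png',np.vstack([np.hstack(a[:2]),np.hstack([a[2],a[2]*0])]))"
```

```text
3.2 [454.1 229.2 301.2] [ 1.7997e+02  0.0000e+00 -1.2000e-01] [ 13.4  -1.3  96.4  -0.   84.8 103.5]
```

View pics/w123.png

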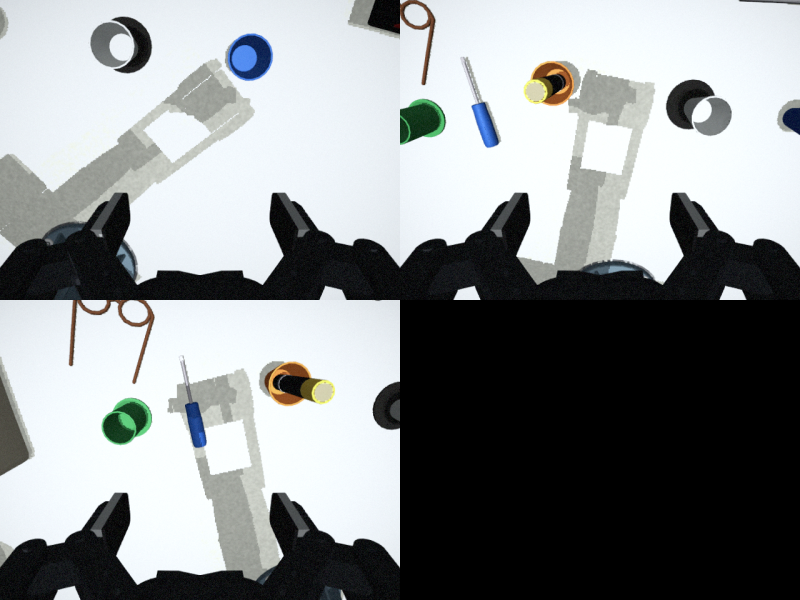

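The three wrist views show the blue and grey cups in w1, the orange cup with the torch plus the grey cup in w2, and the pot and torch in w3. I'll enlarge crops of each.

```bash
python3 - <<'E'
import cv2,numpy as np
T=[]
for n,u,v in((1,193,72),(1,398,92),(2,240,135),(2,490,175),(3,200,195),(3,485,138)):
    i=cv2.imread(f'pics/w{n}.png');o=cv2.resize(i[v-44:v+44,u-44:u+44],(264,264),interpolation=cv2.INTER_CUBIC)
    for k in range(0,264,30): cv2.line(o,(k,0),(k,5),(0,0,255),1);cv2.line(o,(0,k),(5,k),(0,0,255),1)
    T.append(o)
cv2.imwrite('pics/wc.png',np.vstack([np.hstack(T[:3]),np.hstack(T[3:])]))
E
```

```text
(no output)
```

View pics/wc.png

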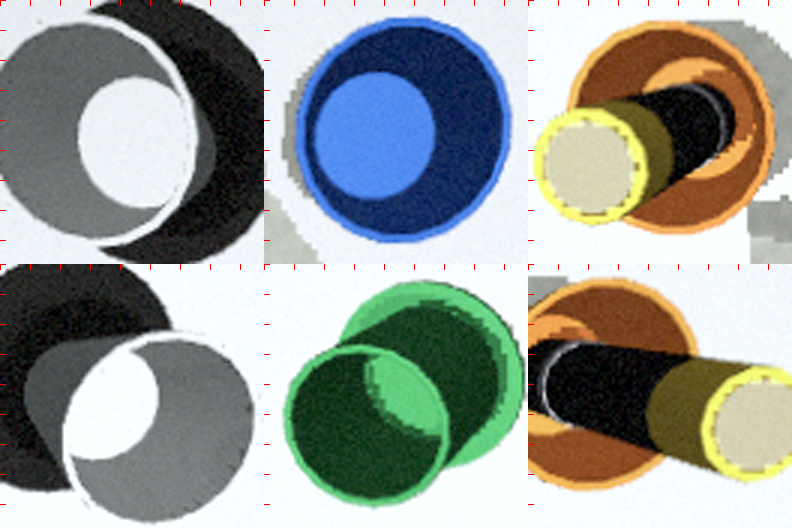

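Rim and top centres read from the crops:

| View | Object | Pixel |
|---|---|---|
| w1 | grey | (179.7,71) |
| w1 | blue | (400.5,91.2) |
| w2 | orange rim | (243.8,133.7) |
| w2 | torch top | (217,146.3) |
| w2 | grey rim | (498.8,185.2) |
| w3 | pot rim | (190.3,204.8) |
| w3 | torch top | (518.3,147.2) |
| w3 | orange rim | (462.7,134.2) |

```bash
python3 - <<'E'
from h import *
import pickle
S={i:pickle.load(open(f'w{i}.pkl','rb'))[0] for i in(1,2,3)}
O={"grey":(84,[(1,(179.7,71)),(2,(498.8,185.2))]),"blue":(80,[(1,(400.5,91.2))]),"orange":(80,[(2,(243.8,133.7)),(3,(462.7,134.2))]),
"torch":(180,[(2,(217,146.3)),(3,(518.3,147.2))]),"pot":(80,[(3,(190.3,204.8))]),"flange":(4,[(3,(212.2,187.8))])}
for n,(h,o) in O.items():
    ob=[("wrist",p,S[i]) for i,p in o]
    print(n,[plane("wrist",p,h,S[i]).round(1) for i,p in o], [x if isinstance(x,list) else x.round(1) for x in tri(ob)] if len(ob)>1 else "")
E
```

```text
grey [array([ 461. , -141.3]), array([ 462. , -137.7])] [array([ 461.2, -139.8,   79.6]), [np.float64(0.12602700494582236), np.float64(0.12602700494584776)]]
blue [array([ 443.7, -331. ])] 
orange [array([508.5,  97.1]), array([508.5,  99.6])] [array([508.1,  98. ,  75.5]), [np.float64(0.026720929145265283), np.float64(0.026720929145147534)]]
torch [array([508. ,  96.7]), array([507.8,  96.9])] [array([507.8,  96.8, 179.6]), [np.float64(0.06364182481027772), np.float64(0.06364182481026089)]]
pot [array([443.5, 352. ])] 
flange [array([443.9, 350.5])]
```

Call:
{"api": "jog_arm", "payload": {"commands": [[[0.18,0.44,0.17,0,0,0],[0.18,0.44,0.17,0,0,0],[0.18,0.44,0.17,0,0,0],[0.18,0.44,0.17,0,0,0],[0.18,0.44,0.17,0,0,0]]]}}

```text
time: 3.88
tool_pos: [507.7, 98.7, 250.7]
tcp_rot: [-180.0, -0.0, -0.1]
ft_force: [0.5, 0.3, 0.2]
width: 85.5
grasp_force: 0.0
```

```bash
python3 -c "
from h import *
s=robot.read_state();print(s['tool_pos'].round(1),s['tcp_rot'].round(2),s['dq'].round(2))"
```

```text
[507.7  98.7 250.7] [-1.7998e+02 -3.0000e-02 -7.0000e-02] [ 1.52 -0.4  -0.21  0.01 -0.09 -0.11]
```

Call:
{"api": "jog_arm", "payload": {"commands": [[[0.001,0.004,0.15,0,0,0],[0.001,0.004,0.3,0,0,0],[0.001,0.004,0.4,0,0,0],[0.001,0.004,0.433,0,0,0],[0.001,0.004,0.433,0,0,0],[0.001,0.004,0.433,0,0,0]]]}}

```text
time: 4.62
tool_pos: [509.2, 98.1, 122.1]
tcp_rot: [180.0, -0.2, 0.0]
ft_force: [0.5, -0.2, -0.2]
width: 85.7
grasp_force: 0.0
```

Call:
{"api": "jog_arm", "payload": {"commands": [[[0,0,0,0,0,0],[0,0,0,0,0,0],[0,0,0,0,0,0],[0,0,0,0,0,0],[0,0,0,0,0,0],[0,0,0,0,0,0],[0,0,0,0,0,0],[0,0,0,0,0,0],[0,0,0,0,0,0],[0,0,0,0,0,0]]], "jaw": 1, "force": 40}}

```text
time: 5.88
tool_pos: [508.3, 97.8, 120.6]
tcp_rot: [180.0, -0.0, 0.0]
ft_force: [-1.2, -0.6, 5.0]
width: 25.1
grasp_force: 39.4
```

Call:
{"api": "jog_arm", "payload": {"commands": [[[0,0,-0.05,0,0,0],[0,0,-0.12,0,0,0],[0,0,-0.2,0,0,0],[0,0,-0.3,0,0,0],[0,0,-0.3,0,0,0],[0,0,-0.3,0,0,0]]]}}

```text
time: 6.62
tool_pos: [507.4, 97.9, 209.6]
tcp_rot: [-180.0, 0.1, 0.0]
ft_force: [-0.1, -0.1, -0.4]
width: 25.0
grasp_force: 39.3
```

Call:
{"api": "jog_arm", "payload": {"commands": [[[-0.02,-0.06,0,0,0,0],[-0.04,-0.17,0,0,0,0],[-0.08,-0.32,0,0,0,0],[-0.12,-0.47,0,0,0,0],[-0.16,-0.62,0,0,0,0],[-0.19,-0.74,0,0,0,0],[-0.21,-0.82,0,0,0,0],[-0.213,-0.845,0,0,0,0],[-0.213,-0.845,0,0,0,0],[-0.213,-0.845,0,0,0,0]]]}}

```text
time: 7.88
tool_pos: [444.1, 350.5, 210.0]
tcp_rot: [180.0, 0.0, -0.0]
ft_force: [0.9, -0.3, -0.7]
width: 24.9
grasp_force: 39.4
```

```bash
python3 v.py w4; python3 - <<'E'
from h import *
t=imaging.grab_frame("top");s=imaging.grab_frame("scene")
a=cv2.resize(t[270:350,90:310],(550,200));b=cv2.resize(s[150:270,340:505],(275,200))
c=cv2.resize(imaging.grab_frame("wrist"),(400,300))
o=np.zeros((510,800,3),np.uint8);o[:200,:550]=a;o[200:500,:400]=c;o[200:400,420:695]=b
cv2.imwrite('pics/c4.png',cv2.convertScaleAbs(o[:,:,::-1],alpha=1.8))
E
```

```text
7.875 [444.1 350.5 210. ] [ 1.7997e+02  3.0000e-02 -4.0000e-02] [ 26.3  10.3  94.6  -0.   75.1 116.3]
```

View pics/c4.png

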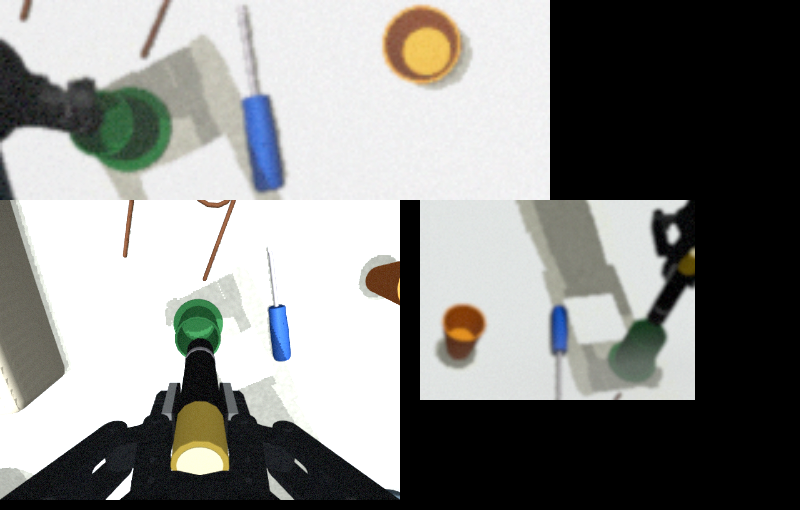

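The torch is held upright with its tail over the pot opening, and the orange cup is still standing, now empty. The pot is centred in the wrist view at about (317,219). Lowering now.

Call:
{"api": "jog_arm", "payload": {"commands": [[[-0.002,-0.004,0.06,0,0,0],[-0.002,-0.004,0.15,0,0,0],[-0.002,-0.004,0.25,0,0,0],[-0.002,-0.004,0.33,0,0,0],[-0.002,-0.004,0.37,0,0,0],[-0.002,-0.004,0.376,0,0,0],[-0.002,-0.004,0.376,0,0,0],[-0.002,-0.004,0.376,0,0,0]]]}}

```text
time: 9.07
tool_pos: [444.1, 352.8, 98.5]
tcp_rot: [-180.0, -0.1, 0.0]
ft_force: [0.7, -0.1, -1.0]
width: 24.9
grasp_force: 39.5
```

Call:
{"api": "jog_arm", "payload": {"commands": [[[0,0,0.003,0,0,0],[0,0,0.005,0,0,0],[0,0,0.005,0,0,0],[0,0,0.005,0,0,0]]]}}

```text
time: 9.57
tool_pos: [443.4, 352.5, 96.0]
tcp_rot: [-180.0, -0.0, 0.0]
ft_force: [0.5, 0.2, -0.7]
width: 25.2
grasp_force: 39.5
```

Call:
{"api": "jog_arm", "payload": {"commands": [[[0,0,0.003,0,0,0],[0,0,0.005,0,0,0],[0,0,0.005,0,0,0]]]}}

```text
time: 9.95
tool_pos: [443.9, 352.7, 95.6]
tcp_rot: [-180.0, -0.1, 0.0]
ft_force: [-2.0, -1.3, 7.9]
width: 25.2
grasp_force: 40.2
```

Call:
{"api": "jog_arm", "payload": {"commands": [[[0,0,-0.002,0,0,0],[0,0,-0.002,0,0,0],[0,0,-0.002,0,0,0],[0,0,-0.002,0,0,0],[0,0,-0.002,0,0,0],[0,0,-0.002,0,0,0],[0,0,-0.002,0,0,0],[0,0,-0.002,0,0,0]]], "jaw": -1}}

```text
time: 10.95
tool_pos: [443.5, 352.5, 95.1]
tcp_rot: [-180.0, -0.0, 0.0]
ft_force: [-1.0, 0.6, -0.3]
width: 85.4
grasp_force: 0.0
```

Call:
{"api": "jog_arm", "payload": {"commands": [[[0,0,-0.08,0,0,0],[0,0,-0.25,0,0,0],[0,0,-0.45,0,0,0],[0,0,-0.6,0,0,0],[0,0,-0.6,0,0,0],[0,0,-0.6,0,0,0]]]}}

```text
time: 11.7
tool_pos: [443.0, 352.3, 274.3]
tcp_rot: [180.0, 0.0, 0.0]
ft_force: [-0.7, 0.3, -0.5]
width: 85.3
grasp_force: 0.0
```

```bash
python3 v.py w5; python3 -c "
from h import *
import pickle
s=pickle.load(open('w5.pkl','rb'))[0]
print(proj('wrist',[[443.5,352,155],[443.5,352,80]],s))"
```

```text
11.7 [443.  352.3 274.3] [1.7998e+02 5.0000e-02 1.0000e-02] [ 26.5   7.3  90.5   0.   82.2 116.5]
[[319.91616145 224.94320826]
 [319.70258932 199.39512319]]
```

View pics/w5.png

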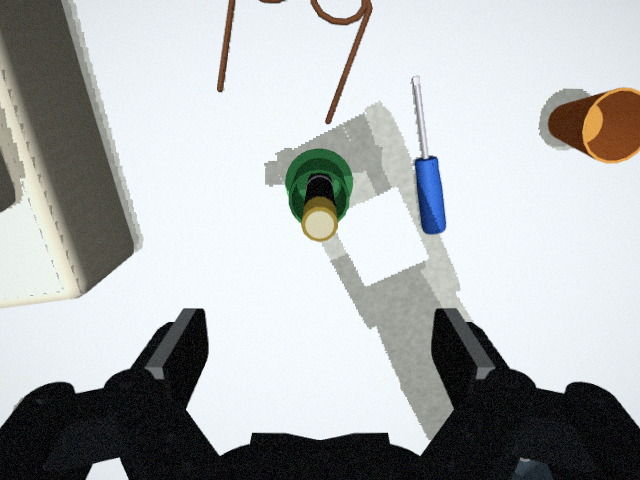

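The torch stands upright in the pot, with its lens at (320,224) as predicted. Next is the orange cup.

Call:
{"api": "jog_arm", "payload": {"commands": [[[0.05,0.2,0,0,0,0],[0.1,0.4,0,0,0,0],[0.15,0.6,0,0,0,0],[0.217,0.848,0.1,0,0,0],[0.217,0.848,0.3,0,0,0],[0.217,0.848,0.4,0,0,0],[0.217,0.848,0.4,0,0,0],[0.217,0.848,0.4,0,0,0]]]}}

```text
time: 12.75
tool_pos: [508.9, 98.4, 155.7]
tcp_rot: [-180.0, -0.0, 0.0]
ft_force: [0.3, -0.1, 0.7]
width: 85.6
grasp_force: 0.0
```

```bash
python3 v.py w6; python3 - <<'E'
from h import *
import pickle
s,im=pickle.load(open('w6.pkl','rb'))
hsv=cv2.cvtColor(im,cv2.COLOR_RGB2HSV)
m=cv2.inRange(hsv,(5,100,40),(22,255,255))
m=cv2.morphologyEx(m,cv2.MORPH_CLOSE,np.ones((5,5)))
n,l,st,ce=cv2.connectedComponentsWithStats(m);k=1+np.argmax(st[1:,4]);print(st[k],ce[k])
ys,xs=np.where(l==k)
for c in((508,98),(506,98),(508,100)):
    p=proj('wrist',circ(*c,80,32),s);print(c,p.min(0),p.max(0))
E
```

```text
12.75 [508.9  98.4 155.7] [-1.8e+02 -1.0e-02  3.0e-02] [ -2.2   7.9 104.2   0.   67.9  87.8]
[ 267  191  106  105 8500] [319.68223529 244.94823529]
(508, 98) [266.03875899 196.22586849] [374.58616806 297.8692436 ]
(506, 98) [266.18521148 199.6824115 ] [374.43488435 300.766002  ]
(508, 100) [262.64450993 196.22658426] [371.19306845 297.87021243]
```

Call:
{"api": "jog_arm", "payload": {"commands": [[[0.003,0.001,0.12,0,0,0],[0.003,0.001,0.25,0,0,0],[0.003,0.001,0.32,0,0,0],[0.003,0.001,0.345,0,0,0],[0.003,0.001,0.345,0,0,0],[0.003,0.001,0.345,0,0,0],[0.003,0.001,0.345,0,0,0]]]}}

```text
time: 13.68
tool_pos: [510.4, 97.8, 52.7]
tcp_rot: [180.0, -0.1, 0.0]
ft_force: [0.7, -0.8, 0.4]
width: 85.7
grasp_force: 0.0
```

Call:
{"api": "jog_arm", "payload": {"commands": [[[0,0,0,0,0,0],[0,0,0,0,0,0],[0,0,0,0,0,0],[0,0,0,0,0,0],[0,0,0,0,0,0],[0,0,0,0,0,0],[0,0,0,0,0,0]]], "jaw": 1, "force": 50}}

```text
time: 14.55
tool_pos: [510.5, 97.8, 52.9]
tcp_rot: [180.0, -0.1, 0.0]
ft_force: [-1.6, 0.4, 9.1]
width: 61.0
grasp_force: 52.5
```

Call:
{"api": "jog_arm", "payload": {"commands": [[[0,0,-0.03,0,0,0],[0,0,-0.1,0,0,0],[0,0,-0.2,0,0,0],[0,0,-0.35,0,0,0],[0,0,-0.4,0,0,0],[0,0,-0.4,0,0,0],[0,0,-0.4,0,0,0]]]}}

```text
time: 15.42
tool_pos: [508.3, 97.8, 169.8]
tcp_rot: [-180.0, 0.2, 0.0]
ft_force: [-0.0, -0.2, -0.9]
width: 60.7
grasp_force: 54.4
```

Call:
{"api": "jog_arm", "payload": {"commands": [[[-0.01,0.06,0,0,0,0],[-0.04,0.17,0,0,0,0],[-0.07,0.32,0,0,0,0],[-0.1,0.47,0,0,0,0],[-0.13,0.6,0,0,0,0],[-0.15,0.7,0,0,0,0],[-0.156,0.77,0,0,0,0],[-0.156,0.791,0,0,0,0],[-0.156,0.791,0,0,0,0],[-0.156,0.791,0,0,0,0]]]}}

```text
time: 16.68
tool_pos: [462.5, -138.8, 171.2]
tcp_rot: [-180.0, 0.0, 0.0]
ft_force: [0.2, 0.9, -1.6]
width: 60.3
grasp_force: 54.5
```

```bash
python3 v.py w7; python3 - <<'E'
from h import *
import pickle
s,im=pickle.load(open('w7.pkl','rb'));print(s['tool_pos'])
o=cv2.convertScaleAbs(im[:,:,::-1],alpha=1.6)
for x,y,z,r,c in((463.7,-136,4,45,(0,0,255)),(461.5,-139.5,84,32,(0,255,0)),(*s['tool_pos'][:2],s['tool_pos'][2]+27,32,(255,0,255)),(*s['tool_pos'][:2],s['tool_pos'][2]-53,18,(255,0,255))):
    cv2.polylines(o,[proj('wrist',circ(x,y,z,r),s).round().astype(int)],True,c,1)
sc=imaging.grab_frame("scene")[:,:,::-1][110:260,200:360]
o=cv2.resize(o[:,120:520],(500,600));sc=cv2.convertScaleAbs(cv2.resize(sc,(300,281)),alpha=1.8)
p=np.zeros((600,800,3),np.uint8);p[:,:500]=o;p[:281,500:]=sc
cv2.imwrite('pics/c7.png',p)
E
```

```text
16.675 [ 462.5 -138.8  171.2] [-1.7996e+02  3.0000e-02  5.0000e-02] [-30.8   2.2 108.4   0.   69.4  59.1]
[ 462.53083191 -138.75917197  171.24802903]
```

View pics/c7.png

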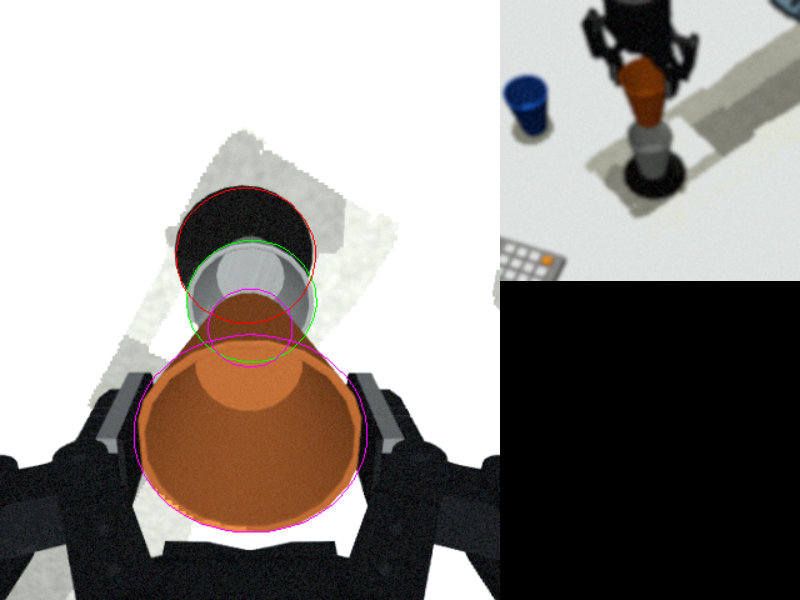

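The orange cup hangs upright and is aligned over the grey one. The overlay matches within about 3 px, so I'll lower it in.

Call:
{"api": "jog_arm", "payload": {"commands": [[[-0.002,0,0.05,0,0,0],[-0.002,0,0.11,0,0,0],[-0.002,0,0.17,0,0,0],[-0.002,0,0.22,0,0,0],[-0.002,0,0.25,0,0,0],[-0.002,0,0.26,0,0,0],[-0.002,0,0.26,0,0,0]]]}}

```text
time: 17.65
tool_pos: [462.3, -139.6, 93.7]
tcp_rot: [180.0, -0.0, 0.0]
ft_force: [0.6, -0.4, -1.0]
width: 60.8
grasp_force: 54.5
```

Call:
{"api": "jog_arm", "payload": {"commands": [[[0,0,0.004,0,0,0],[0,0,0.008,0,0,0],[0,0,0.008,0,0,0]]]}}

```text
time: 18.02
tool_pos: [462.1, -139.5, 91.3]
tcp_rot: [180.0, -0.0, 0.0]
ft_force: [-0.7, -0.6, -1.4]
width: 61.0
grasp_force: 54.5
```

Call:
{"api": "jog_arm", "payload": {"commands": [[[0,0,0.004,0,0,0],[0,0,0.008,0,0,0],[0,0,0.008,0,0,0]]]}}

```text
time: 18.4
tool_pos: [462.0, -139.5, 88.6]
tcp_rot: [-180.0, 0.0, 0.0]
ft_force: [0.3, -0.1, -1.2]
width: 60.8
grasp_force: 54.5
```

Call:
{"api": "jog_arm", "payload": {"commands": [[[0,0,0.004,0,0,0],[0,0,0.006,0,0,0],[0,0,0.006,0,0,0]]]}}

```text
time: 18.77
tool_pos: [462.2, -139.5, 87.0]
tcp_rot: [180.0, -0.0, 0.0]
ft_force: [-0.1, 0.7, -1.2]
width: 60.7
grasp_force: 54.5
```

Call:
{"api": "jog_arm", "payload": {"commands": [[[0,0,0.004,0,0,0],[0,0,0.006,0,0,0],[0,0,0.006,0,0,0]]]}}

```text
time: 19.15
tool_pos: [463.3, -139.8, 86.9]
tcp_rot: [180.0, -0.1, 0.0]
ft_force: [-1.8, 2.4, 11.8]
width: 60.9
grasp_force: 55.3
```

It made contact at the expected height, so the orange cup is home. Release, lift and go to blue.

Call:
{"api": "jog_arm", "payload": {"commands": [[[0,0,-0.003,0,0,0],[0,0,-0.003,0,0,0],[0,0,-0.003,0,0,0],[0,0,-0.003,0,0,0],[0,0,-0.003,0,0,0],[0,0,-0.003,0,0,0]]], "jaw": -1}}

```text
time: 19.9
tool_pos: [462.1, -139.5, 86.0]
tcp_rot: [-180.0, 0.0, 0.0]
ft_force: [0.2, 0.4, -0.5]
width: 85.6
grasp_force: 0.0
```

Call:
{"api": "jog_arm", "payload": {"commands": [[[0,0,-0.08,0,0,0],[0,0,-0.25,0,0,0],[0,0,-0.35,0,0,0],[-0.02,0.15,-0.35,0,0,0],[-0.04,0.35,-0.35,0,0,0],[-0.065,0.55,-0.3,0,0,0],[-0.065,0.636,-0.25,0,0,0],[-0.065,0.636,-0.25,0,0,0],[-0.065,0.636,-0.25,0,0,0]]]}}

```text
time: 21.02
tool_pos: [442.6, -329.6, 161.1]
tcp_rot: [-180.0, 0.0, 0.0]
ft_force: [0.1, 1.2, -0.3]
width: 85.6
grasp_force: 0.0
```

```bash
python3 v.py w8; python3 - <<'E'
from h import *
import pickle
s,im=pickle.load(open('w8.pkl','rb'))
hsv=cv2.cvtColor(im,cv2.COLOR_RGB2HSV)
m=cv2.inRange(hsv,(105,100,30),(130,255,255))
m=cv2.morphologyEx(m,cv2.MORPH_CLOSE,np.ones((5,5)))
n,l,st,ce=cv2.connectedComponentsWithStats(m);k=1+np.argmax(st[1:,4]);b=st[k];print(b[:2],b[:2]+b[2:4]-1)
for c in((443.5,-330.5),(445.5,-330.5)):
    p=proj('wrist',circ(*c,80,32),s);print(c,p.min(0),p.max(0))
E
```

```text
21.025 [ 442.6 -329.6  161.1] [-1.7996e+02  1.0000e-02  1.0000e-02] [-49.   11.7  99.1   0.   69.3  41. ]
[270 188] [373 289]
(443.5, -330.5) [267.99481702 191.01505587] [374.47634352 291.22711966]
(445.5, -330.5) [267.85529155 187.59578675] [374.62345481 288.34929319]
```

Call:
{"api": "jog_arm", "payload": {"commands": [[[0.008,0.003,0.12,0,0,0],[0.008,0.003,0.25,0,0,0],[0.008,0.003,0.34,0,0,0],[0.008,0.003,0.363,0,0,0],[0.008,0.003,0.363,0,0,0],[0.008,0.003,0.363,0,0,0],[0.008,0.003,0.363,0,0,0]]]}}

```text
time: 21.95
tool_pos: [445.7, -331.9, 53.5]
tcp_rot: [179.9, -0.1, 0.0]
ft_force: [-0.3, 0.0, 0.3]
width: 85.5
grasp_force: 0.0
```

Call:
{"api": "jog_arm", "payload": {"commands": [[[0,0,0,0,0,0],[0,0,0,0,0,0],[0,0,0,0,0,0],[0,0,0,0,0,0],[0,0,0,0,0,0],[0,0,0,0,0,0],[0,0,0,0,0,0]]], "jaw": 1, "force": 50}}

```text
time: 22.82
tool_pos: [445.6, -331.6, 53.6]
tcp_rot: [180.0, -0.1, -0.0]
ft_force: [-0.7, 2.7, 8.0]
width: 60.6
grasp_force: 52.2
```

Call:
{"api": "jog_arm", "payload": {"commands": [[[0,0,-0.03,0,0,0],[0,0,-0.1,0,0,0],[0,0,-0.2,0,0,0],[0,0,-0.35,0,0,0],[0,0,-0.5,0,0,0],[0,0,-0.5,0,0,0],[0,0,-0.5,0,0,0],[0,0,-0.5,0,0,0]]]}}

```text
time: 23.82
tool_pos: [444.2, -330.3, 200.2]
tcp_rot: [-179.8, 0.1, 0.0]
ft_force: [-0.6, 0.1, -0.8]
width: 60.8
grasp_force: 54.5
```

Call:
{"api": "jog_arm", "payload": {"commands": [[[0.01,-0.06,0,0,0,0],[0.02,-0.17,0,0,0,0],[0.03,-0.3,0,0,0,0],[0.04,-0.43,0,0,0,0],[0.05,-0.54,0,0,0,0],[0.06,-0.61,0,0,0,0],[0.06,-0.636,0,0,0,0],[0.06,-0.636,0,0,0,0],[0.06,-0.636,0,0,0,0]]]}}

```text
time: 24.95
tool_pos: [462.9, -140.9, 202.1]
tcp_rot: [180.0, 0.0, -0.0]
ft_force: [0.3, 0.8, -1.8]
width: 60.6
grasp_force: 54.6
```

```bash
python3 v.py w9; python3 - <<'E'
from h import *
import pickle
s,im=pickle.load(open('w9.pkl','rb'))
o=cv2.convertScaleAbs(im[:,:,::-1],alpha=1.6)
for x,y,z,r,c in((461.8,-139.2,114,32,(0,255,0)),(461.8,-139.2,84,32,(0,0,255)),(*s['tool_pos'][:2],s['tool_pos'][2]+27,32,(255,0,255))):
    cv2.polylines(o,[proj('wrist',circ(x,y,z,r),s).round().astype(int)],True,c,1)
sc=imaging.grab_frame("scene")[:,:,::-1][110:260,200:360]
o=cv2.resize(o[:,120:520],(500,600));sc=cv2.convertScaleAbs(cv2.resize(sc,(300,281)),alpha=1.8)
p=np.zeros((600,800,3),np.uint8);p[:,:500]=o;p[:281,500:]=sc
cv2.imwrite('pics/c9.png',p)
E
```

```text
24.95 [ 462.9 -140.9  202.1] [ 1.7999e+02  1.0000e-02 -3.0000e-02] [-31.    0.2 106.6  -0.   73.2  59. ]
```

View pics/c9.png

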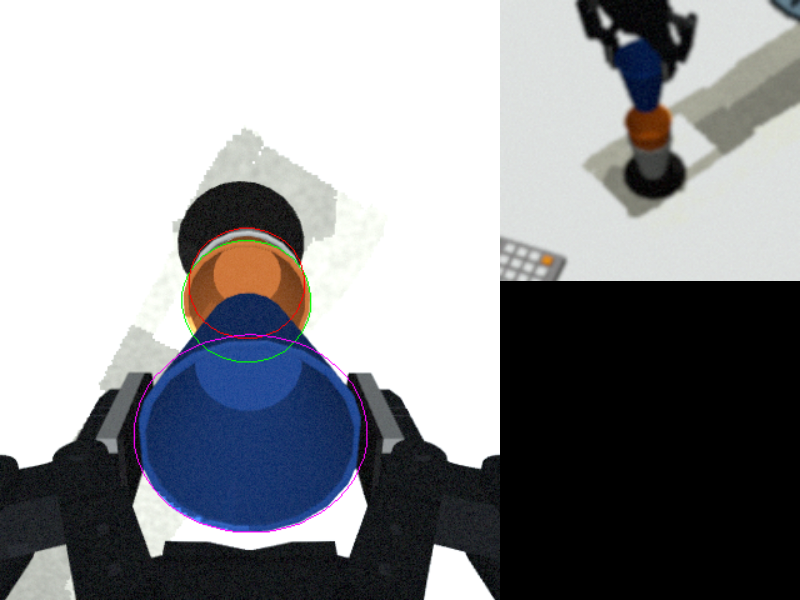

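The orange cup is fully nested, with its rim matching the 114 mm overlay, and the blue cup is aligned above it. Lowering.

Call:
{"api": "jog_arm", "payload": {"commands": [[[-0.003,-0.003,0.05,0,0,0],[-0.003,-0.003,0.11,0,0,0],[-0.003,-0.003,0.17,0,0,0],[-0.003,-0.003,0.22,0,0,0],[-0.003,-0.003,0.26,0,0,0],[-0.003,-0.003,0.268,0,0,0],[-0.003,-0.003,0.268,0,0,0],[-0.003,-0.003,0.268,0,0,0]]]}}

```text
time: 26.05
tool_pos: [462.6, -139.7, 122.4]
tcp_rot: [180.0, -0.1, 0.0]
ft_force: [-0.2, 0.2, -1.9]
width: 60.7
grasp_force: 54.6
```

Call:
{"api": "jog_arm", "payload": {"commands": [[[0,0,0.004,0,0,0],[0,0,0.008,0,0,0],[0,0,0.008,0,0,0]]]}}

```text
time: 26.42
tool_pos: [462.0, -139.5, 119.3]
tcp_rot: [-180.0, 0.0, 0.0]
ft_force: [-0.3, 0.2, -1.5]
width: 60.6
grasp_force: 54.6
```

Call:
{"api": "jog_arm", "payload": {"commands": [[[0,0,0.003,0,0,0],[0,0,0.006,0,0,0],[0,0,0.006,0,0,0]]]}}

```text
time: 26.8
tool_pos: [462.2, -139.5, 117.7]
tcp_rot: [180.0, -0.0, 0.0]
ft_force: [0.3, 0.1, -0.8]
width: 60.6
grasp_force: 54.6
```

Call:
{"api": "jog_arm", "payload": {"commands": [[[0,0,0.003,0,0,0],[0,0,0.005,0,0,0],[0,0,0.005,0,0,0]]]}}

```text
time: 27.18
tool_pos: [463.2, -140.0, 117.6]
tcp_rot: [179.9, -0.1, 0.0]
ft_force: [-1.5, 1.0, 9.0]
width: 60.5
grasp_force: 55.2
```

Contact at the home height. Release and retreat upward, clear of everything.

Call:
{"api": "jog_arm", "payload": {"commands": [[[0,0,-0.003,0,0,0],[0,0,-0.003,0,0,0],[0,0,-0.003,0,0,0],[0,0,-0.003,0,0,0],[0,0,-0.003,0,0,0],[0,0,-0.003,0,0,0]]], "jaw": -1}}

```text
time: 27.92
tool_pos: [462.1, -139.5, 116.9]
tcp_rot: [-180.0, 0.0, 0.0]
ft_force: [-0.0, 0.1, 0.5]
width: 85.2
grasp_force: 0.0
```

Call:
{"api": "jog_arm", "payload": {"commands": [[[0,0,-0.08,0,0,0],[0,0,-0.25,0,0,0],[0,0,-0.4,0,0,0],[0,0,-0.6,0,0,0],[0,0,-0.6,0,0,0],[0,0,-0.6,0,0,0],[0,0,-0.6,0,0,0]]]}}

```text
time: 28.8
tool_pos: [461.3, -139.1, 295.2]
tcp_rot: [-179.9, 0.2, 0.0]
ft_force: [0.1, 0.5, -0.3]
width: 85.4
grasp_force: 0.0
```

```bash
python3 v.py w10; python3 - <<'E'
from h import *
import pickle
s,im=pickle.load(open('w10.pkl','rb'))
o=cv2.convertScaleAbs(im[:,:,::-1],alpha=1.6)
for z,c in((144,(0,255,0)),(114,(0,0,255))):
    cv2.polylines(o,[proj('wrist',circ(462,-139.3,z,32),s).round().astype(int)],True,c,1)
sc=cv2.convertScaleAbs(imaging.grab_frame("scene")[:,:,::-1][100:350,140:540],alpha=1.8)
p=np.zeros((600,800,3),np.uint8);p[:300,:400]=cv2.resize(o,(400,300));p[:300,400:]=cv2.resize(o[100:340,160:480],(400,300));p[300:550,:400]=sc
p[300:550,400:]=cv2.resize(sc[30:155,80:280],(400,250))
cv2.imwrite('pics/c10.png',p)
E
```

```text
28.8 [ 461.3 -139.1  295.2] [-1.7991e+02  1.6000e-01  1.0000e-02] [-30.9  -4.6 100.3  -0.   84.5  59.1]
```

View pics/c10.png

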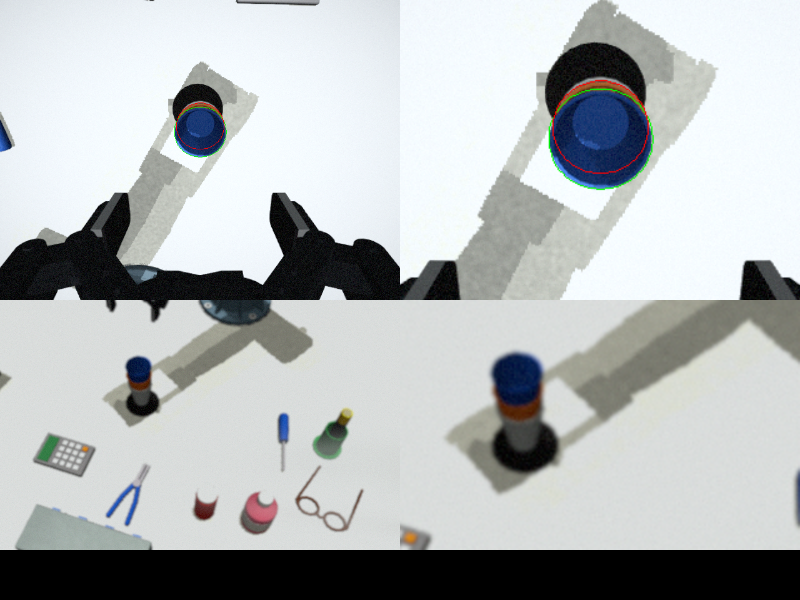

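The final picture shows a straight stack on the mat, with the blue rim matching the 144 mm overlay. The torch stands in the pot and the other things are in place.

```bash
python3 -c "
from bench import order
print(order.hand_in())"
```

```text
the job is handed in; nothing more can be done
None
```

I handed the job in after about 29 s: the torch stands lens up in the green pot, the blue cup is home in the orange one and the orange in the grey, in one straight stack on the mat, and the other things are where they were.

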